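Flip up the counterweighted stop and feed the timber through

TASK

Push the steel flip stop of the feed jig up with the fingers, past its balance point, so that it stays raised by its counterweight. Then push the wooden block along the lane, through where the stop was, until it lies against the end stop. Only push: do not lift the block out of the lane, and leave the other things on the bench alone.

Things in the scene. Friction and masses are not known exactly. Their poses are not given: they have to be found in the camera images.
- jig: wooden feed jig fixed to the bench: a straight lane, barred by a steel flip stop. Origin on the bench (z = 0) under the lane's middle line, straight below the stop; x across the lane, away from the robot, y along it to the left, z up. Lane floor 12 mm high, 66 mm wide (x -33 to 33 mm), y -150 to 240 mm, left end open. Fence at x 33 to 51 mm, top 42 mm; low lip at x -43 to -33 mm, top 22 mm
- flip_stop (a joint): angle of the flip stop. 0: down, bar level from the pivot towards the robot, its blade barring the lane. Grows as the near end is pushed up and over, away from the robot; 1.9: fully raised, leaning back past upright. Balance point about 0.8: below it the stop falls back to 0, beyond it it swings on to 1.9 and stays. 0.9 N up at the tab lifts it. Raised, it is 65 mm clear of the lane's middle line
- stop_pivot (a point): pivot axis of the flip stop (parallel to the jig's y), mid-width: jig x = 110 mm, y = 0, 100 mm above the bench, between two steel cheeks (jig x 92 to 128 mm, y -27 to 27 mm, top 120 mm). The counterweight, a steel cylinder 44 mm across and 34 wide, sits 60 mm from the pivot, above it when the stop is down
- tab_edge (a point): middle of the lower near edge of the push tab, a flat plate 50 mm wide, 40 long, 6 thick at the stop's near end; moves with it, 185 mm from the pivot. Stop down: jig x = -75 mm, 94 mm above the bench, 30 mm nearer than the jig's board, free space beneath. The blade hangs 90 to 130 mm from the pivot, 10 mm thick, down to 28 mm above the bench
- end_stop_face (a point): middle of the end stop's face that the block must meet: jig x = 0, y = -150 mm, 32 mm above the bench; it faces the jig's +y. The end stop fills the lane from y = -180 to -150 mm, top 46 mm above the bench
- timber: wooden block lying in the lane to the left of the flip stop, 60 mm across the lane, 100 mm along it (its y axis), 40 mm high; about 0.17 kg, slides on the lane floor. Origin at the centre of its underside. Against the end stop its origin is at jig y = -100 mm
- tape_roll: roll of masking tape lying flat, 93 mm across, 24 high, on the bench in front of the jig, left part (bystander; origin at the centre of its underside)
- pencil: red carpenter's pencil, 188 x 12 x 9 mm, lying on the bench in front of the jig, right part (bystander; origin at the centre of its underside)
- screw_tin: round grey lidded tin, 80 mm across, 44 high, on the bench behind the fence, left of the bracket (bystander; origin at the centre of its underside)
- pail_s: small round cream lidded pail, 84 mm across, 78 high, on the bench behind the fence, right of the bracket (bystander; origin at the centre of its underside)
- glue_a: yellow glue bottle with a red cap, 55 mm across, 170 high, back right of the bench (bystander; origin at the centre of its underside)
- oil_b: blue oil bottle with a white cap, 45 mm across, 140 high, back right of the bench (bystander; origin at the centre of its underside)
- driver_b: orange-handled screwdriver, 225 mm long, lying at the front left of the bench (bystander; origin at the centre of its underside)
- pliers_b: red-handled pliers, 192 mm long, 15 high, lying at the front right of the bench (bystander; origin at the centre of its underside)
- brush: flat paint brush, 220 mm long, 14 high, lying at the right of the bench (bystander; origin at the centre of its underside)
Not all that is in view belongs to the job. Several things have the shape of the timber; the one meant has the colours described above.

How it is judged (in metres and radians):
On the way, in this order (a step that is already met when the one before it is completed fails the run):
1. the flip stop is raised past its balance point and has swung to its raised rest (joint above 1.7 rad, still) (value of joint flip_stop above 1.7 rad and velocity of joint flip_stop between -0.1 and 0.1 rad/s), for 0.3 s.
2. the block has been pushed through and lies against the end stop (y of timber in the frame of jig between -0.106 and -0.095 m and x of timber in the frame of jig between -0.008 and 0.008 m and z of timber in the frame of jig below 0.016 m and angle between the y axis of timber and the y axis of jig, either way round below 0.1 rad), for 0.2 s.
At the end, for the whole second after the job is handed in: The flip stop is raised (above 1.7 rad) and the block lies in the lane against the end stop (gap under 5 mm), flat on the lane floor, square within 0.1 rad, at rest (all of step 2 and value of joint flip_stop above 1.7 rad and linear speed of timber below 0.01 m/s); the robot touches nothing.
It fails at once if the block is lifted (more than 12 mm off the lane floor) or tipped (z of timber in the frame of jig above 0.024 m or angle between timber's own z axis and vertical above 0.3 rad).
It fails at once if a bystander is moved more than 25 mm (distance of any of tape_roll, pencil, screw_tin, pail_s, glue_a, oil_b, driver_b, pliers_b, brush from where it was at the start of the episode above 0.025 m).
It also fails if it takes over 48 s, if anything falls off the work surface, if the arm or the gripper's body presses on something with over 40 N, if the wrist force passes 120 N, or if a joint passes its speed limit or range.

ROBOT

A 6-joint arm with a two-finger parallel gripper is mounted at the origin on a cart in front of the work surface, level with it; the furniture and walls round the work are solid. World frame = base frame: x ahead of the robot, y to its left, z up, the work surface at z = 0. Lengths are in mm, angles in rad, forces in N, time in s.
With the tool pointing down it reaches from about 300 to 775 mm from the base axis. Payload 14.6 kg.
Tool frame: the origin (TCP) lies at the very end of the fingers, on their centre line; the grasp point (between the pads) lies 19 mm behind it; z points along the fingers, y is the line along which they close (so a half turn about z gives the same grasp; the last joint's range is limited). The gripper opens to 94 mm and grips with 3 to 60 N. Pads are 16 mm wide; open, the fingers measure 119 mm over their backs; the gripper's body (75 mm by 177 mm) begins 78 mm behind the grasp point.
Start: joints at [1.204, 0.3, 1.521, -0, 1.321, -0.067], TCP at [162.428, 525.458, 205.446] pointing down, gripper open.
Joint ranges: [-3.03, 3.03], [-0.79, 2.21], [0.23, 2.52], [-1.04, 4.18], [0, 3.07], [-2.55, 2.55]. Speed limits (rad/s): [2.22, 2.22, 2.57, 3.14, 3.14, 3.14].

INTERFACE

Orientations are given as [roll, pitch, yaw] about the fixed x, y, z axes, in that order (R = Rz(yaw) Ry(pitch) Rx(roll)).
In Python, from cell import manip, camera, get_calibration gives the robot as it stands.
- The arm moves only by the tool arm_command, never from a script. Its argument "targets" is a list of rows, each an object of numbers: "hand": the opening, from -1 (shut) to 1 (fully open), so that 0 is half open; "x", "y", "z": the shift along the tool's x, y, z in m; "yaw": the turn about the tool's z in rad. In form: [{"hand": .., "x": .., "y": .., "z": .., "yaw": ..}, ...]. A call has 1 to 10 rows; each row shifts and turns the commanded pose from where the row before left it, along the tool's axes as they then stand; what a row does not reach is not made up. A row lasts 1/10 s, in which the tool goes at most 50 mm and 8.59 degrees, less where a joint would pass 70% of its speed; a pose out of reach is approached as far as the arm can. A call is refused whole if a number of a shift passes 0.05 or a number of a turn 0.15, either way. A call with a gripper value outside its range is refused whole. The fingers move at their own pace and stop on an object; "newtons" is the grip in N (left out, the last holds). Time passes only in rows, so rows that do not move let the fingers close. It gives the time, the measured TCP pose, the force, the opening and the grip force at its end, in the units of the state.
- manip.read_state(): the state, without advancing time (a new reading comes with each control period).
- camera(name): name is "scene" or "top" or "wrist"; returns the picture (400x640x3 uint8, red, green, blue); there is no depth.
- get_calibration(name): a dict with "K" (3x3 intrinsics, pixels), "cam_to_world" (4x4, takes a point from camera to world coordinates). Camera axes: x right, y up, looking along -z (the intrinsics and any distortion apply to the point x, -y, -z); pixel columns grow to the right and rows downward; lengths in mm; the calibration is good to about 2 mm. A picture is of the moment at which its call begins: read the wrist's pose just before it. get_calibration takes no time and is no camera call; for the wrist camera it gives the pose at the moment of the call.
- manip.sign_off(): hands the job in; it is judged then, once.
The state is a dict: "clock": time; "joints": joint angles; "qd": joint speeds; "effort": joint torques, N m; "eef_pos": TCP position; "eef_rot": TCP orientation; "wrist_force": force on the tool from outside, world axes, zero at the start; "moment": the same for the moment, N m; "finger_gap": finger opening in mm; "finger_force": force on a finger pad.
Only numpy, scipy, OpenCV 4.12 (cv2) and the standard library are available. Lean on these libraries where they do the work, as an engineer would, in place of code of your own. Each camera call takes 0.05 s, during which the arm holds its last target. There are 200 camera calls.

## Working session

There is one attempt and no reset: what is moved stays moved. The work goes in short steps, Python scripts to look and compute and a tool call to move; the robot and the scene stay as the last step left them, time stands still between calls to the robot, and variables do not carry over. Pictures are saved under pics/ and viewed, at most 10 in all, crops included, and the job is handed in when it is done.

Besides the shell and the picture viewer there is one more tool, called after "Call:" as name(argument=value, ...), one argument or row to a line, values as JSON. arm_command: Moves the arm, as the interface text tells. Its arguments: {"type":"object","properties":{"targets":{"type":"array"},"newtons":{"type":"number"}},"required":["targets"]}

```bash
mkdir -p pics; python3 - <<'E'
from cell import manip,camera,get_calibration
import cv2
for n in("scene","top"):
    cv2.imwrite(f"pics/{n}0.png",camera(n)[:,:,::-1])
    c=get_calibration(n);print(n,c)
s=manip.read_state();print(s)
E
```

```text
scene {'K': array([[371.06138756,   0.        , 321.57908303],
       [  0.        , 371.06138756, 198.3656094 ],
       [  0.        ,   0.        ,   1.        ]]), 'cam_to_world': array([[ 7.16369624e-01,  4.32596778e-01, -5.47425419e-01,
        -2.11027909e+02],
       [-6.97586307e-01,  4.28658892e-01, -5.74129688e-01,
        -7.88782032e+02],
       [-1.37078795e-02,  7.93165545e-01,  6.08851798e-01,
         9.00337601e+02],
       [ 0.00000000e+00,  0.00000000e+00,  0.00000000e+00,
         1.00000000e+00]])}
top {'K': array([[406.31786818,   0.        , 314.25782643],
       [  0.        , 406.31786818, 198.29208763],
       [  0.        ,   0.        ,   1.        ]]), 'cam_to_world': array([[ 5.82601904e-03,  9.89073947e-01, -1.47305072e-01,
         3.43169594e+02],
       [-9.98096988e-01,  1.47946316e-02,  5.98625183e-02,
         1.20389233e+01],
       [ 6.13877815e-02,  1.46675989e-01,  9.87277922e-01,
         1.29397032e+03],
       [ 0.00000000e+00,  0.00000000e+00,  0.00000000e+00,
         1.00000000e+00]])}
{'clock': 0.1, 'joints': array([ 1.20438971e+00,  3.00449506e-01,  1.52152774e+00, -2.22732823e-06,
        1.32068737e+00, -6.66603093e-02]), 'qd': array([-0.00030522,  0.00066694, -0.00195123,  0.00048292, -0.00061774,
        0.00181147]), 'effort': array([ 1.04725291e-04, -5.32633245e+01, -3.53283763e+01,  7.08608120e-02,
        2.35342188e-02, -3.71461965e-05]), 'eef_pos': array([162.35275653, 525.24367587, 204.92073475]), 'eef_rot': array([-3.14052293e+00, -6.92519767e-05,  2.84184687e+00]), 'wrist_force': array([ 1.00971058, -0.27523778,  0.2265491 ]), 'moment': array([ 0.03932915,  0.04040419, -0.01888058]), 'finger_force': 0.0, 'finger_gap': 93.86366827516716}
```

View pics/scene0.png

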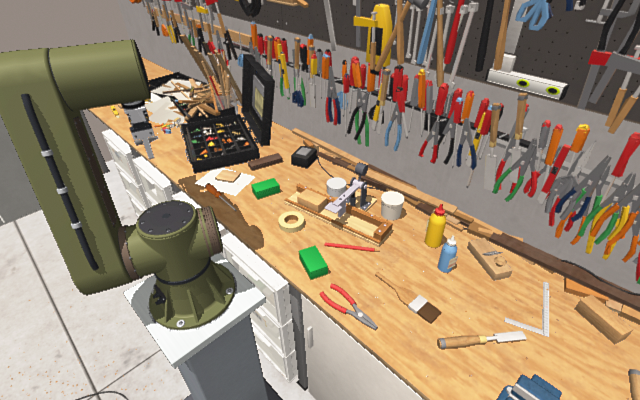

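View pics/top0.png

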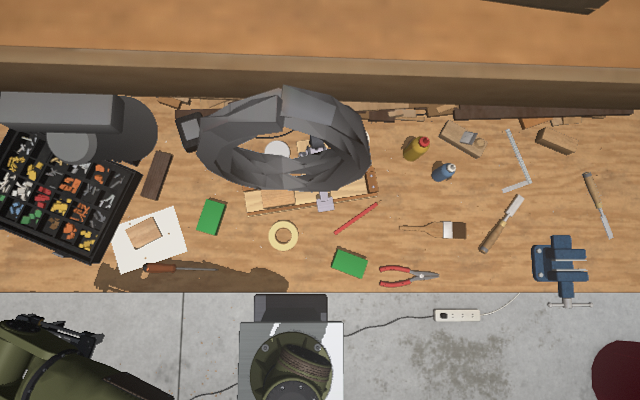

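The scene view shows the jig near (345,210), with the flip stop at (350,200) and the block in the lane at about (312,198). The top view shows the tab at (325,202), with a coil hanging over the back of the jig. The green blocks at (265,187), (313,262) and the dark one at (265,160) have the timber's shape. The wooden block in the lane is the one I want, so I'll enlarge both views to check it.

```bash
python3 - <<'E'
import cv2,numpy as np
a=cv2.imread("pics/scene0.png")[155:255,270:420]
b=cv2.imread("pics/top0.png")[130:230,235:385]
r=lambda i:cv2.resize(i,None,fx=5.3,fy=5.3,interpolation=cv2.INTER_CUBIC)
cv2.imwrite("pics/c1.png",r(a));cv2.imwrite("pics/c2.png",r(b))
E
```

```text
(no output)
```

View pics/c1.png

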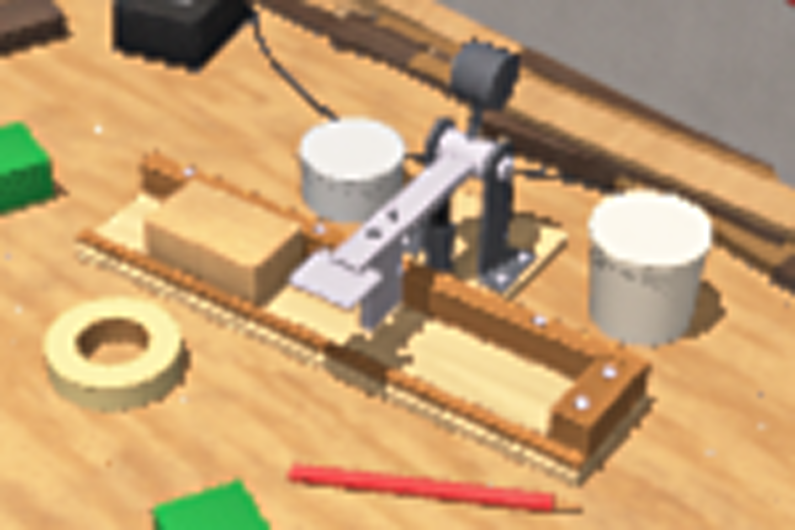

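View pics/c2.png

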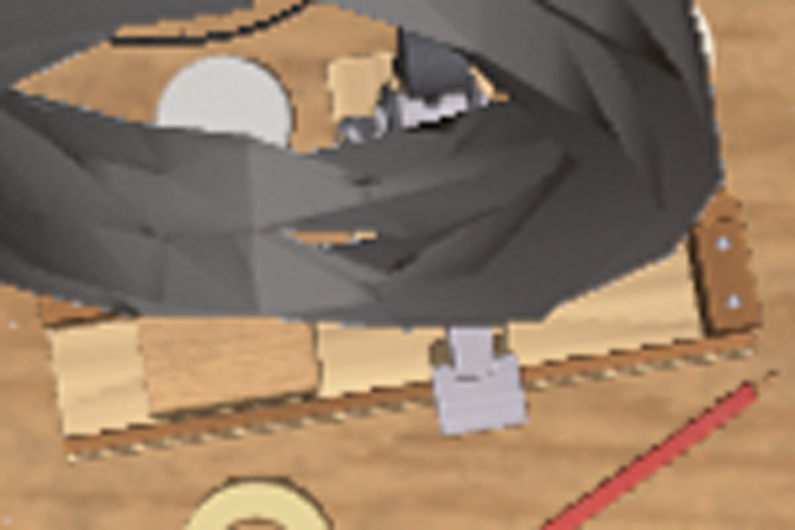

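The lane block is plain wood: in the scene crop its top corners are at (147,228), (255,265), (305,232) and (200,180). The stop is down and the end stop is at the right. The green blocks are decoys. Next I'll fit the jig pose to both views.

```bash
cat > h.py <<'E'
import numpy as np
from cell import get_calibration
def proj(n,P):
    c=get_calibration(n);T=np.linalg.inv(c["cam_to_world"]);q=np.atleast_2d(P)@T[:3,:3].T+T[:3,3]
    q=q*[1,-1,-1];u=q@c["K"].T;return u[:,:2]/u[:,2:]
def j2w(p,P):
    c,s=np.cos(p[2]),np.sin(p[2]);P=np.atleast_2d(P).astype(float)
    return P@np.array([[c,-s,0],[s,c,0],[0,0,1]]).T+[p[0],p[1],0]
E
python3 - <<'E'
from h import *
from scipy.optimize import least_squares as L
off={"scene":(270,155),"top":(235,130)}
obs=[("scene",(-75,25,98),(292,281)),("scene",(-75,-25,98),(352,307)),("scene",(-43,240,22),(80,235)),("scene",(-33,-150,46),(553,408)),("scene",(33,-150,46),(612,352)),
("top",(-75,25,97),(445,435)),("top",(-75,-25,97),(527,420)),("top",(-43,240,22),(66,440)),("top",(-33,-150,46),(705,333)),("top",(-33,-180,46),(760,325))]
def px(n,uv):return np.array(uv)/5.3+off[n]
f=lambda p:np.concatenate([(proj(n,j2w(p,P))[0]-px(n,uv)) for n,P,uv in obs])
r=L(f,[450,0,0],loss="soft_l1");p=r.x;print("jig",p);print(f(p).reshape(-1,2).round(1))
# tab triangulated freely
t=L(lambda q:np.concatenate([(proj(n,q)[0]-px(n,np.mean([o[2] for o in obs if o[0]==n][:2],0))) for n in off]),[400,0,90]);print("tab tri",t.x,"model",j2w(p,(-75,0,97)))
B=[("scene",(-30,50,52),(147,228)),("scene",(-30,-50,52),(255,265)),("scene",(30,-50,52),(305,232)),("scene",(30,50,52),(200,180)),("top",(-30,50,52),(152,415)),("top",(-30,-50,52),(318,385))]
g=lambda b:np.concatenate([(proj(n,j2w(p,np.array(P)+[b[0],b[1],b[2]]))[0]-px(n,uv)) for n,P,uv in B])
b=L(g,[0,100,0]);print("block jig offs",b.x,g(b.x).round(1))
for n,uv,z in [("top",(283,235),24),("top",(357,217),5)]:
    print(n,uv,L(lambda q:proj(n,(q[0],q[1],z))[0]-uv,[400,0]).x)
np.save("jig.npy",p)
for q in [(-75,0,94),(-95,0,60),(-75,30,94),(0,b.x[1]+50,32),(0,-150,32),(0,-50,32)]: print(q,j2w(p,q).round(0))
E
```

```text
jig [ 5.60413106e+02 -8.74740225e+01  1.53535590e-01]
[[-0.8 -0.9]
 [-0.3 -0.4]
 [ 0.1 -1.6]
 [-0.9 -0.1]
 [-2.3  0.1]
 [-0.2 -0.6]
 [ 0.9 -0.1]
 [ 0.1  0.7]
 [ 2.5 -0.4]
 [ 1.4 -0.2]]
tab tri [486.5298194  -98.96338128  94.44812214] model [[486.29536466 -98.94400349  97.        ]]
block jig offs [ -2.30966954 136.86236878  -8.18329816] [-0.7 -1.2 -0.2  1.5 -0.1 -0.3 -0.8  0.4  0.  -1.2  0.8 -0. ]
top (283, 235) [415.81282454  31.72672969]
top (357, 217) [ 476.7928202  -204.01874285]
(-75, 0, 94) [[486. -99.  94.]]
(-95, 0, 60) [[ 467. -102.   60.]]
(-75, 30, 94) [[482. -69.  94.]]
(0, np.float64(186.86236877676873), 32) [[532.  97.  32.]]
(0, -150, 32) [[ 583. -236.   32.]]
(0, -50, 32) [[ 568. -137.   32.]]
```

The fit is good: the freely triangulated tab gives z = 94 against 94–100 expected, and its x and y match the model. The tool always points down, so I'll take the tab by its side edges, swing it up round the pivot past balance, and let go. First I'll line up with the jig.

Call:
arm_command(
  targets=[
    {"hand": 1,"x": 0,"y": 0,"z": 0,"yaw": -0.1133},
    {"hand": 1,"x": 0,"y": 0,"z": 0,"yaw": -0.1133},
    {"hand": 1,"x": 0,"y": 0,"z": 0,"yaw": -0.1133},
    {"hand": 1,"x": 0,"y": 0,"z": 0,"yaw": -0.1133},
    {"hand": 1,"x": -0.014,"y": -0.039,"z": 0,"yaw": 0},
    {"hand": 1,"x": -0.014,"y": -0.039,"z": 0,"yaw": 0},
    {"hand": 1,"x": -0.014,"y": -0.039,"z": 0,"yaw": 0},
    {"hand": 1,"x": -0.014,"y": -0.039,"z": 0,"yaw": 0},
    {"hand": 1,"x": -0.014,"y": -0.039,"z": 0,"yaw": 0},
    {"hand": 1,"x": -0.014,"y": -0.039,"z": 0,"yaw": 0},
  ],
)

```text
clock: 1.1
eef_pos: [281.5, 305.5, 205.3]
eef_rot: [-3.141, -0.0, -2.988]
wrist_force: [0.7, -0.0, 0.3]
finger_gap: 94.2
finger_force: 0.0
```

Call:
arm_command(
  targets=[
    {"hand": 1,"x": -0.014,"y": -0.039,"z": 0,"yaw": 0},
    {"hand": 1,"x": -0.014,"y": -0.039,"z": 0,"yaw": 0},
    {"hand": 1,"x": -0.014,"y": -0.039,"z": 0,"yaw": 0},
    {"hand": 1,"x": -0.014,"y": -0.039,"z": 0,"yaw": 0},
    {"hand": 1,"x": -0.014,"y": -0.039,"z": 0,"yaw": 0},
    {"hand": 1,"x": -0.014,"y": -0.039,"z": 0,"yaw": 0},
    {"hand": 1,"x": -0.014,"y": -0.039,"z": 0,"yaw": 0},
    {"hand": 1,"x": -0.014,"y": -0.039,"z": 0,"yaw": 0},
    {"hand": 1,"x": -0.014,"y": -0.039,"z": 0,"yaw": 0},
    {"hand": 1,"x": -0.014,"y": -0.039,"z": 0,"yaw": 0},
  ],
)

```text
clock: 2.1
eef_pos: [479.6, -58.7, 205.3]
eef_rot: [3.141, -0.0, -2.988]
wrist_force: [0.1, 0.5, 0.1]
finger_gap: 93.9
finger_force: 0.0
```

Call:
arm_command(
  targets=[
    {"hand": 1,"x": -0.014,"y": -0.039,"z": 0,"yaw": 0},
    {"hand": 1,"x": -0.014,"y": -0.039,"z": 0,"yaw": 0},
    {"hand": 1,"x": 0,"y": 0,"z": 0,"yaw": 0},
    {"hand": 1,"x": 0,"y": 0,"z": 0,"yaw": 0},
  ],
)

```text
clock: 2.5
eef_pos: [518.4, -130.1, 204.7]
eef_rot: [3.141, -0.001, -2.989]
wrist_force: [0.5, 0.3, -0.4]
finger_gap: 93.6
finger_force: 0.0
```

```bash
cat >> h.py <<'E'
def st():
    from cell import manip
    s=manip.read_state();p=np.load("jig.npy");c,q=np.cos(p[2]),np.sin(p[2]);d=s["eef_pos"]-[p[0],p[1],0]
    print("t",s["clock"],"jig",np.round([c*d[0]+q*d[1],-q*d[0]+c*d[1],d[2]],1),"rot",s["eef_rot"].round(3),"yaw err",round((s["eef_rot"][2]-np.pi-p[2]+np.pi)%(2*np.pi)-np.pi,3),"F",s["wrist_force"].round(1),"gap",round(s["finger_gap"],1),round(s["finger_force"],1))
E
python3 - <<'E'
from h import *; import cv2
from cell import camera
st()
cv2.imwrite("pics/w1.png",camera("wrist")[:,:,::-1])
print(get_calibration("wrist"))
p=np.load("jig.npy")
for P in [(-75,25,100),(-75,-25,100),(-35,25,100),(-35,-25,100),(-30,87,52),(30,87,52),(-43,240,22)]: print(P,proj("wrist",j2w(p,P)).round(0))
E
```

```text
t 2.5 jig [-48.  -35.7 204.7] rot [ 3.141e+00 -1.000e-03 -2.989e+00] yaw err -0.001 F [ 0.5  0.3 -0.4] gap 93.6 0.0
{'K': array([[296.69292036,   0.        , 326.44727834],
       [  0.        , 296.69292036, 203.42544158],
       [  0.        ,   0.        ,   1.        ]]), 'cam_to_world': array([[-1.53638244e-01, -9.54993167e-01, -2.53738727e-01,
         4.44779903e+02],
       [ 9.88127031e-01, -1.48353640e-01, -3.99520775e-02,
        -1.42126017e+02],
       [ 5.10897171e-04, -2.56864262e-01,  9.66447355e-01,
         3.85625120e+02],
       [ 0.00000000e+00,  0.00000000e+00,  0.00000000e+00,
         1.00000000e+00]])}
(-75, 25, 100) [[389. 175.]]
(-75, -25, 100) [[338. 175.]]
(-35, 25, 100) [[387. 215.]]
(-35, -25, 100) [[337. 215.]]
(-30, 87, 52) [[432. 207.]]
(30, 87, 52) [[427. 254.]]
(-43, 240, 22) [[547. 190.]]
```

View pics/w1.png

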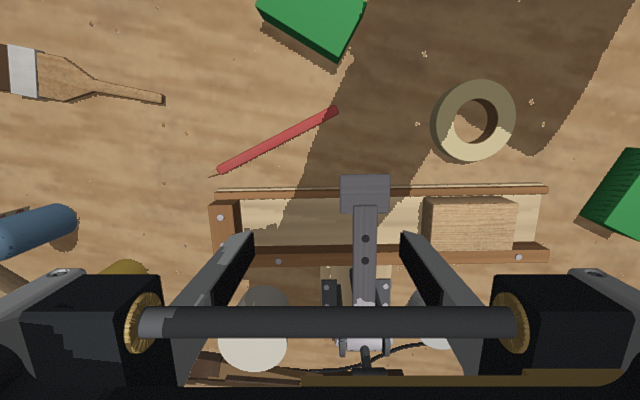

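The wrist view shows the tab corners at (340,175), (390,174) and (390,211), within 2 px of the model. The block spans columns 423–516, so its left face is at about jig y = 180. Now I'll centre over the tab, go down and grip.

Call:
arm_command(
  targets=[
    {"hand": 1,"x": 0.005,"y": 0.018,"z": 0,"yaw": 0},
    {"hand": 1,"x": 0.005,"y": 0.018,"z": 0,"yaw": 0},
    {"hand": 1,"x": 0,"y": 0,"z": 0,"yaw": 0},
    {"hand": 1,"x": 0,"y": 0,"z": 0.025,"yaw": 0},
    {"hand": 1,"x": 0,"y": 0,"z": 0.025,"yaw": 0},
    {"hand": 1,"x": 0,"y": 0,"z": 0.025,"yaw": 0},
    {"hand": 1,"x": 0,"y": 0,"z": 0.025,"yaw": 0},
    {"hand": 1,"x": 0,"y": 0,"z": 0.025,"yaw": 0},
    {"hand": 1,"x": 0,"y": 0,"z": 0,"yaw": 0},
  ],
)

```text
clock: 3.45
eef_pos: [501.9, -95.1, 78.0]
eef_rot: [3.14, -0.004, -2.987]
wrist_force: [0.6, -0.6, -0.8]
finger_gap: 93.8
finger_force: 0.0
```

Call:
arm_command(
  targets=[
    {"hand": -0.2,"x": 0,"y": 0,"z": 0,"yaw": 0},
    {"hand": -0.2,"x": 0,"y": 0,"z": 0,"yaw": 0},
    {"hand": -0.2,"x": 0,"y": 0,"z": 0,"yaw": 0},
    {"hand": -0.2,"x": 0,"y": 0,"z": 0,"yaw": 0},
    {"hand": -0.2,"x": 0,"y": 0,"z": 0,"yaw": 0},
    {"hand": -0.2,"x": 0,"y": 0,"z": 0,"yaw": 0},
  ],
  newtons=10,
)

```text
clock: 4.05
eef_pos: [503.3, -94.9, 80.6]
eef_rot: [3.14, 0.0, -2.988]
wrist_force: [-1.9, 20.5, 5.8]
finger_gap: 50.8
finger_force: 10.0
```

```bash
python3 -c "
from h import *; st()"
```

```text
t 4.05 jig [-57.6   1.4  80.6] rot [ 3.14   0.    -2.988] yaw err -0.0 F [-1.9 20.5  5.8] gap 50.8 10.0
```

Call:
arm_command(
  targets=[
    {"hand": -0.2,"x": 0,"y": 0.0015,"z": 0,"yaw": 0},
    {"hand": -0.2,"x": 0,"y": 0,"z": 0,"yaw": 0},
    {"hand": -0.2,"x": 0,"y": 0,"z": 0,"yaw": 0},
  ],
)

```text
clock: 4.35
eef_pos: [503.2, -94.3, 80.6]
eef_rot: [-3.142, 0.0, -2.988]
wrist_force: [-1.9, -0.4, 3.1]
finger_gap: 50.1
finger_force: 10.0
```

```bash
python3 - <<'E'
from h import *; st()
th=np.arange(0,1.06,.07);a=np.arctan2(-3,0)*0
# grip point relative to pivot: (-167.6,-3): rotates near-end-up
x=-(167.6*np.cos(th)+3*np.sin(th))
z=167.6*np.sin(th)-3*np.cos(th)
print(np.c_[th[1:],-np.diff(x),-np.diff(z)].round(4))
E
```

```text
t 4.35 jig [-57.6   2.   80.6] rot [-3.142  0.    -2.988] yaw err -0.0 F [-1.9 -0.4  3.1] gap 50.1 10.0
[[  0.07    -0.2006 -11.7298]
 [  0.14    -1.0205 -11.687 ]
 [  0.21    -1.8355 -11.587 ]
 [  0.28    -2.6414 -11.4303]
 [  0.35    -3.4344 -11.2175]
 [  0.42    -4.2106 -10.9498]
 [  0.49    -4.9661 -10.6285]
 [  0.56    -5.6973 -10.2551]
 [  0.63    -6.4007  -9.8315]
 [  0.7     -7.0726  -9.3598]
 [  0.77    -7.71    -8.8422]
 [  0.84    -8.3095  -8.2813]
 [  0.91    -8.8684  -7.6798]
 [  0.98    -9.3838  -7.0407]
 [  1.05    -9.8533  -6.3671]]
```

The grip is centred and the side force is gone. Now I'll lift along the arc in tool axes.

Call:
arm_command(
  targets=[
    {"hand": -0.2,"x": 0,"y": 0,"z": -0.012,"yaw": 0},
    {"hand": -0.2,"x": -0.001,"y": 0,"z": -0.0117,"yaw": 0},
    {"hand": -0.2,"x": -0.0018,"y": 0,"z": -0.0116,"yaw": 0},
    {"hand": -0.2,"x": -0.0026,"y": 0,"z": -0.0114,"yaw": 0},
    {"hand": -0.2,"x": -0.0034,"y": 0,"z": -0.0112,"yaw": 0},
    {"hand": -0.2,"x": -0.0042,"y": 0,"z": -0.011,"yaw": 0},
    {"hand": -0.2,"x": -0.005,"y": 0,"z": -0.0106,"yaw": 0},
  ],
)

```text
clock: 5.05
eef_pos: [521.2, -91.2, 160.9]
eef_rot: [3.141, -0.0, -2.988]
wrist_force: [1.0, 3.3, -2.0]
finger_gap: 49.9
finger_force: 10.0
```

Call:
arm_command(
  targets=[
    {"hand": -0.2,"x": -0.0057,"y": 0,"z": -0.0102,"yaw": 0},
    {"hand": -0.2,"x": -0.0064,"y": 0,"z": -0.0098,"yaw": 0},
    {"hand": -0.2,"x": -0.0071,"y": 0,"z": -0.0094,"yaw": 0},
    {"hand": -0.2,"x": -0.0077,"y": 0,"z": -0.0088,"yaw": 0},
    {"hand": -0.2,"x": -0.0083,"y": 0,"z": -0.0083,"yaw": 0},
    {"hand": -0.2,"x": -0.0089,"y": 0,"z": -0.0077,"yaw": 0},
    {"hand": -0.2,"x": -0.0094,"y": 0,"z": -0.007,"yaw": 0},
    {"hand": -0.2,"x": -0.0098,"y": 0,"z": -0.0064,"yaw": 0},
    {"hand": -0.2,"x": 0,"y": 0,"z": 0,"yaw": 0},
  ],
)

```text
clock: 5.95
eef_pos: [584.5, -80.4, 228.3]
eef_rot: [3.14, 0.0, -2.987]
wrist_force: [-2.8, 8.8, 1.7]
finger_gap: 50.1
finger_force: 10.0
```

```bash
python3 - <<'E'
from h import *; import cv2
from cell import camera
st()
a=camera("scene")[130:255,270:420,::-1]
cv2.imwrite("pics/s2.png",cv2.resize(a,None,fx=4.5,fy=4.5,interpolation=cv2.INTER_CUBIC))
E
```

```text
t 5.95 jig [ 24.9   3.3 228.3] rot [ 3.14   0.    -2.987] yaw err 0.001 F [-2.8  8.8  1.7] gap 50.1 10.0
```

View pics/s2.png

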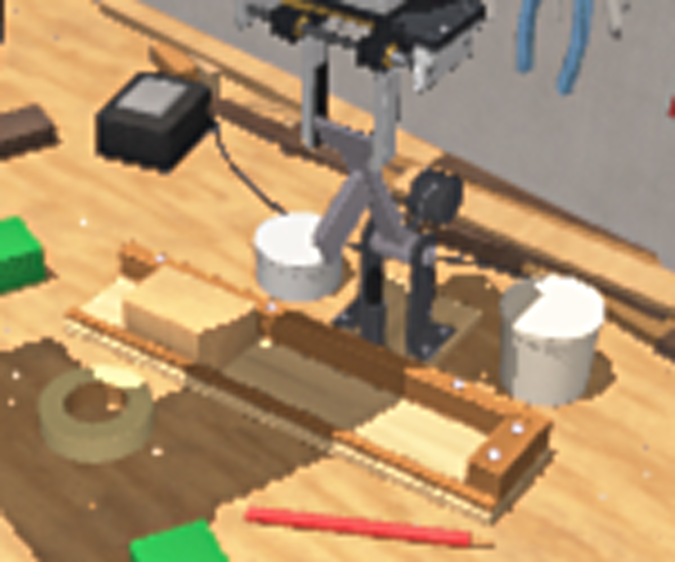

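The picture shows the fingers at about (345,100) holding the tab high, with the counterweight swung back. The joint is at about 1.05, past balance, and the lane is clear. Releasing now.

Call:
arm_command(
  targets=[
    {"hand": 1,"x": 0,"y": 0,"z": 0,"yaw": 0},
    {"hand": 1,"x": 0,"y": 0,"z": 0,"yaw": 0},
    {"hand": 1,"x": 0,"y": 0,"z": 0,"yaw": 0},
    {"hand": 1,"x": 0,"y": 0,"z": 0,"yaw": 0},
    {"hand": 1,"x": 0,"y": 0,"z": 0,"yaw": 0},
    {"hand": 1,"x": 0.02,"y": 0,"z": -0.02,"yaw": 0},
    {"hand": 1,"x": 0.02,"y": 0,"z": -0.02,"yaw": 0},
    {"hand": 1,"x": 0.02,"y": 0,"z": -0.01,"yaw": 0},
    {"hand": 1,"x": 0,"y": 0,"z": 0,"yaw": 0},
    {"hand": 1,"x": 0,"y": 0,"z": 0,"yaw": 0},
  ],
)

```text
clock: 7.0
eef_pos: [524.3, -91.1, 277.6]
eef_rot: [-3.141, 0.001, -2.989]
wrist_force: [-0.3, 0.6, 0.1]
finger_gap: 93.9
finger_force: 0.0
```

```bash
python3 - <<'E'
from h import *; import cv2
from cell import camera
st()
a=camera("scene")[130:255,270:420,::-1]
cv2.imwrite("pics/s3.png",cv2.resize(a,None,fx=4.5,fy=4.5,interpolation=cv2.INTER_CUBIC))
E
```

```text
t 7.0 jig [-36.2   1.9 277.6] rot [-3.141e+00  1.000e-03 -2.989e+00] yaw err -0.001 F [-0.3  0.6  0.1] gap 93.9 0.0
```

View pics/s3.png

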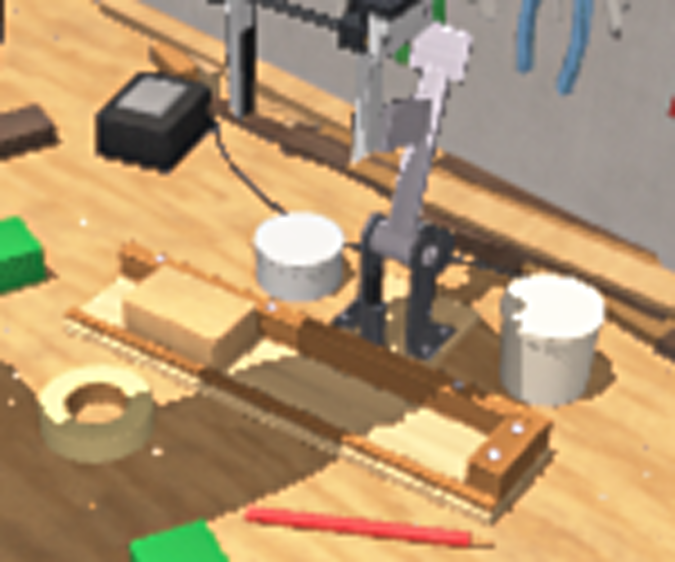

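The stop leans back, fully raised, with its tab at about (440,45), clear of the gripper. Next I'll shut the fingers and go to the left of the block.

Call:
arm_command(
  targets=[
    {"hand": -1,"x": -0.0043,"y": 0.028,"z": 0,"yaw": 0},
    {"hand": -1,"x": -0.0043,"y": 0.028,"z": 0,"yaw": 0},
    {"hand": -1,"x": -0.0043,"y": 0.028,"z": 0,"yaw": 0},
    {"hand": -1,"x": -0.0043,"y": 0.028,"z": 0,"yaw": 0},
    {"hand": -1,"x": -0.0043,"y": 0.028,"z": 0,"yaw": 0},
    {"hand": -1,"x": -0.0043,"y": 0.028,"z": 0,"yaw": 0},
    {"hand": -1,"x": -0.0043,"y": 0.028,"z": 0,"yaw": 0},
    {"hand": -1,"x": -0.0043,"y": 0.028,"z": 0,"yaw": 0},
    {"hand": -1,"x": 0,"y": 0,"z": 0,"yaw": 0},
  ],
)

```text
clock: 7.95
eef_pos: [524.0, 138.4, 276.3]
eef_rot: [3.141, -0.002, -2.985]
wrist_force: [-0.2, -0.7, -0.1]
finger_gap: 25.4
finger_force: 0.0
```

Call:
arm_command(
  targets=[
    {"hand": -1,"x": 0,"y": 0,"z": 0.03,"yaw": 0},
    {"hand": -1,"x": 0,"y": 0,"z": 0.03,"yaw": 0},
    {"hand": -1,"x": 0,"y": 0,"z": 0.03,"yaw": 0},
    {"hand": -1,"x": 0,"y": 0,"z": 0.03,"yaw": 0},
    {"hand": -1,"x": 0,"y": 0,"z": 0.03,"yaw": 0},
    {"hand": -1,"x": 0,"y": 0,"z": 0.03,"yaw": 0},
    {"hand": -1,"x": 0,"y": 0,"z": 0,"yaw": 0},
    {"hand": -1,"x": 0,"y": 0,"z": 0,"yaw": 0},
  ],
)

```text
clock: 8.75
eef_pos: [524.2, 135.4, 97.8]
eef_rot: [-3.142, -0.001, -2.988]
wrist_force: [0.0, -0.4, -0.2]
finger_gap: 0.6
finger_force: 0.0
```

```bash
python3 - <<'E'
from h import *; import cv2
from cell import camera
st()
a=camera("scene")[130:255,270:420,::-1]
cv2.imwrite("pics/s4.png",cv2.resize(a,None,fx=4.5,fy=4.5,interpolation=cv2.INTER_CUBIC))
E
```

```text
t 8.75 jig [ -1.7 225.7  97.8] rot [-3.142e+00 -1.000e-03 -2.988e+00] yaw err -0.0 F [ 0.  -0.4 -0.2] gap 0.6 0.0
```

View pics/s4.png

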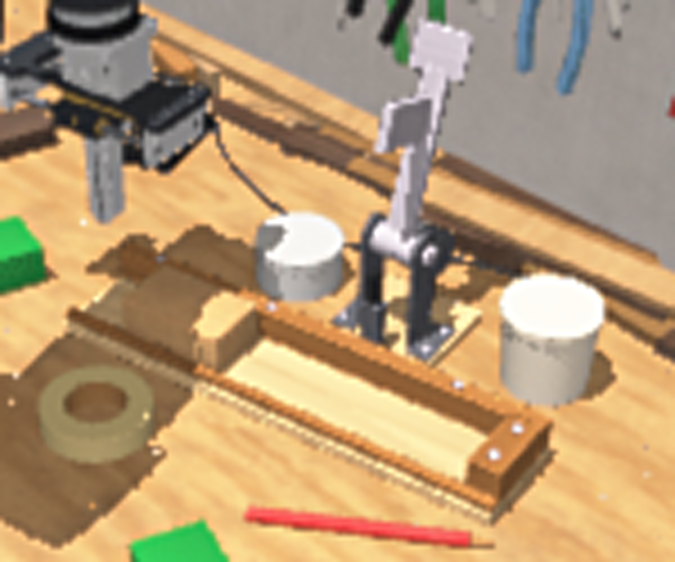

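The fingers are shut and stand clear to the left of the block, over the lane. Now I'll go down and push.

Call:
arm_command(
  targets=[
    {"hand": -1,"x": 0,"y": 0,"z": 0.023,"yaw": 0},
    {"hand": -1,"x": 0,"y": 0,"z": 0.023,"yaw": 0},
    {"hand": -1,"x": 0,"y": 0,"z": 0.022,"yaw": 0},
    {"hand": -1,"x": 0,"y": 0,"z": 0,"yaw": 0},
    {"hand": -1,"x": 0,"y": -0.01,"z": 0,"yaw": 0},
    {"hand": -1,"x": 0,"y": -0.01,"z": 0,"yaw": 0},
    {"hand": -1,"x": 0,"y": -0.01,"z": 0,"yaw": 0},
    {"hand": -1,"x": 0,"y": -0.01,"z": 0,"yaw": 0},
    {"hand": -1,"x": 0,"y": -0.01,"z": 0,"yaw": 0},
    {"hand": -1,"x": 0,"y": -0.01,"z": 0,"yaw": 0},
  ],
)

```text
clock: 9.8
eef_pos: [533.4, 75.5, 29.9]
eef_rot: [3.141, 0.0, -2.988]
wrist_force: [-0.4, 2.9, 1.2]
finger_gap: 0.4
finger_force: 1.3
```

Call:
arm_command(
  targets=[
    {"hand": -1,"x": 0,"y": -0.01,"z": 0,"yaw": 0},
    {"hand": -1,"x": 0,"y": -0.01,"z": 0,"yaw": 0},
    {"hand": -1,"x": 0,"y": -0.01,"z": 0,"yaw": 0},
    {"hand": -1,"x": 0,"y": -0.01,"z": 0,"yaw": 0},
    {"hand": -1,"x": 0,"y": -0.01,"z": 0,"yaw": 0},
    {"hand": -1,"x": 0,"y": -0.01,"z": 0,"yaw": 0},
    {"hand": -1,"x": 0,"y": -0.01,"z": 0,"yaw": 0},
    {"hand": -1,"x": 0,"y": -0.01,"z": 0,"yaw": 0},
    {"hand": -1,"x": 0,"y": -0.01,"z": 0,"yaw": 0},
    {"hand": -1,"x": 0,"y": -0.01,"z": 0,"yaw": 0},
  ],
)

```text
clock: 10.8
eef_pos: [548.5, -23.3, 29.5]
eef_rot: [-3.142, -0.0, -2.988]
wrist_force: [1.5, 2.9, 1.2]
finger_gap: 0.2
finger_force: 1.4
```

```bash
python3 - <<'E'
from h import *; import cv2
from cell import camera
st()
a=camera("scene")[130:255,270:420,::-1]
cv2.imwrite("pics/s5.png",cv2.resize(a,None,fx=4.5,fy=4.5,interpolation=cv2.INTER_CUBIC))
E
```

```text
t 10.8 jig [-1.9 65.2 29.5] rot [-3.142 -0.    -2.988] yaw err -0.0 F [1.5 2.9 1.2] gap 0.2 1.4
```

View pics/s5.png

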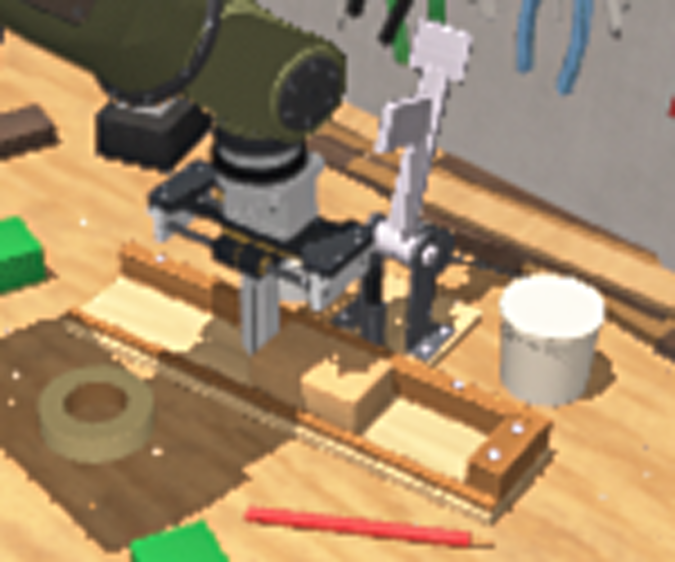

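The fingers are against the block, which lies in the lane about at the stop's place with its front near (340,410). The force is 3 N. I'll keep pushing.

Call:
arm_command(
  targets=[
    {"hand": -1,"x": 0,"y": -0.01,"z": 0,"yaw": 0},
    {"hand": -1,"x": 0,"y": -0.01,"z": 0,"yaw": 0},
    {"hand": -1,"x": 0,"y": -0.01,"z": 0,"yaw": 0},
    {"hand": -1,"x": 0,"y": -0.01,"z": 0,"yaw": 0},
  ],
)

```text
clock: 11.25
eef_pos: [554.5, -62.9, 29.5]
eef_rot: [3.142, -0.0, -2.988]
wrist_force: [1.0, 2.3, 0.3]
finger_gap: 0.5
finger_force: 1.0
```

Call:
arm_command(
  targets=[
    {"hand": -1,"x": 0,"y": -0.01,"z": 0,"yaw": 0},
    {"hand": -1,"x": 0,"y": -0.01,"z": 0,"yaw": 0},
    {"hand": -1,"x": 0,"y": -0.01,"z": 0,"yaw": 0},
    {"hand": -1,"x": 0,"y": -0.01,"z": 0,"yaw": 0},
  ],
)

```text
clock: 11.65
eef_pos: [560.7, -102.4, 29.5]
eef_rot: [3.142, -0.0, -2.988]
wrist_force: [1.4, 2.9, 0.3]
finger_gap: 0.6
finger_force: 1.0
```

Call:
arm_command(
  targets=[
    {"hand": -1,"x": 0,"y": -0.005,"z": 0,"yaw": 0},
    {"hand": -1,"x": 0,"y": -0.005,"z": 0,"yaw": 0},
    {"hand": -1,"x": 0,"y": 0,"z": 0,"yaw": 0},
  ],
)

```text
clock: 11.95
eef_pos: [562.1, -112.0, 29.5]
eef_rot: [-3.141, -0.0, -2.989]
wrist_force: [-0.6, 0.3, -0.3]
finger_gap: 0.3
finger_force: 0.0
```

```bash
python3 -c "
from h import *; st()"
```

```text
t 11.95 jig [ -2.1 -24.5  29.5] rot [-3.141 -0.    -2.989] yaw err -0.001 F [-0.6  0.3 -0.3] gap 0.3 0.0
```

Call:
arm_command(
  targets=[
    {"hand": -1,"x": 0,"y": -0.004,"z": 0,"yaw": 0},
    {"hand": -1,"x": 0,"y": -0.003,"z": 0,"yaw": 0},
    {"hand": -1,"x": 0,"y": -0.002,"z": 0,"yaw": 0},
    {"hand": -1,"x": 0,"y": 0,"z": 0,"yaw": 0},
  ],
)

```text
clock: 12.35
eef_pos: [563.5, -120.6, 29.5]
eef_rot: [-3.141, -0.0, -2.988]
wrist_force: [-0.2, -0.1, -0.2]
finger_gap: 0.4
finger_force: 0.0
```

Call:
arm_command(
  targets=[
    {"hand": -1,"x": 0,"y": -0.002,"z": 0,"yaw": 0},
    {"hand": -1,"x": 0,"y": 0,"z": 0,"yaw": 0},
  ],
)

```text
clock: 12.55
eef_pos: [563.8, -122.0, 29.5]
eef_rot: [3.141, -0.0, -2.988]
wrist_force: [-0.9, 3.6, 1.0]
finger_gap: 0.3
finger_force: 1.9
```

Call:
arm_command(
  targets=[
    {"hand": -1,"x": 0,"y": -0.0015,"z": 0,"yaw": 0},
    {"hand": -1,"x": 0,"y": 0,"z": 0,"yaw": 0},
  ],
)

```text
clock: 12.75
eef_pos: [563.8, -122.1, 29.5]
eef_rot: [3.139, -0.001, -2.988]
wrist_force: [-2.9, 14.4, 4.0]
finger_gap: 0.7
finger_force: 7.2
```

The block has stalled at 14 N, so it's against the end stop. Now I'll back off and rise straight up.

Call:
arm_command(
  targets=[
    {"hand": -1,"x": 0,"y": 0.003,"z": 0,"yaw": 0},
    {"hand": -1,"x": 0,"y": 0.015,"z": 0,"yaw": 0},
    {"hand": -1,"x": 0.002,"y": 0.03,"z": 0,"yaw": 0},
    {"hand": -1,"x": 0,"y": 0.04,"z": 0,"yaw": 0},
    {"hand": -1,"x": 0,"y": 0.04,"z": 0,"yaw": 0},
    {"hand": -1,"x": 0,"y": 0.04,"z": 0,"yaw": 0},
    {"hand": -1,"x": 0,"y": 0.03,"z": -0.03,"yaw": 0},
    {"hand": -1,"x": 0,"y": 0.03,"z": -0.04,"yaw": 0},
    {"hand": -1,"x": 0,"y": 0.03,"z": -0.04,"yaw": 0},
    {"hand": -1,"x": 0,"y": 0,"z": 0,"yaw": 0},
  ],
)

```text
clock: 13.75
eef_pos: [523.9, 134.5, 144.8]
eef_rot: [3.141, 0.009, -2.985]
wrist_force: [0.4, -1.1, -0.5]
finger_gap: 0.4
finger_force: 0.0
```

```bash
python3 - <<'E'
from h import *; import cv2
from cell import camera
st()
p=np.load("jig.npy")
for P in [(-30,-150,52),(-30,-50,52),(30,-50,52)]: print(((proj("scene",j2w(p,P))[0]-[270,130])*4.5).round())
a=camera("scene")[130:255,270:420,::-1]
cv2.imwrite("pics/s6.png",cv2.resize(a,None,fx=4.5,fy=4.5,interpolation=cv2.INTER_CUBIC))
E
```

```text
t 13.75 jig [ -2.2 224.9 144.8] rot [ 3.141  0.009 -2.985] yaw err 0.003 F [ 0.4 -1.1 -0.5] gap 0.4 0.0
[468. 450.]
[357. 399.]
[398. 360.]
```

View pics/s6.png

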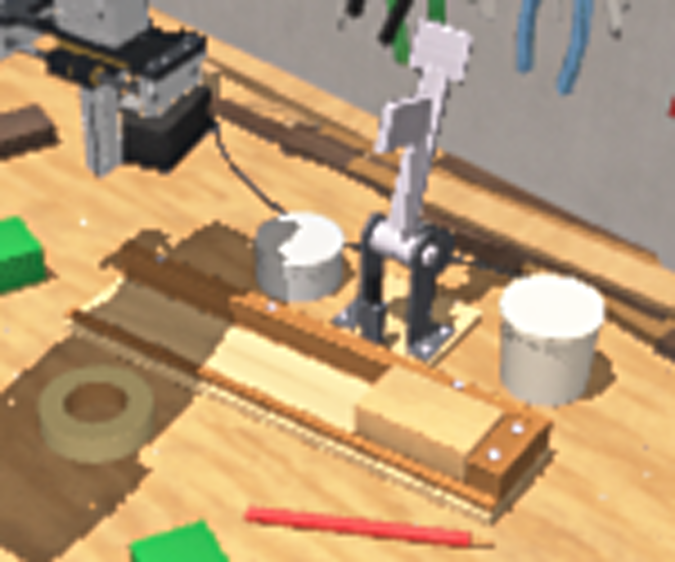

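The block lies square against the end stop, its left near top corner at (357,403) against (357,399) predicted. The stop is still raised and the gripper is clear, so I'm handing the job in.

```bash
python3 -c "
from cell import manip; print(manip.sign_off())"
```

```text
the job is handed in; nothing more can be done
None
```

The flip stop is raised and resting on its counterweight, the block lies against the end stop, and the job is handed in; the tool can't tilt, so I gripped the tab by its side edges to swing it up instead of pushing it from below.

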